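# Fit the spool arm to its marked depth

### The job

Take the steel spool arm (the tube with the red band) out of its grey channel and slide its tapered nose into the slanted aluminium sleeve on the blue stand (the sleeve floats sideways, so feel or look for its bore), just until the edge of the red band nearest the nose meets the sleeve's mouth, then let go with the whole band still showing. Never let the whole band disappear into the sleeve, and leave the other things on the bench where they are.

Things in the scene. Friction and masses are not known exactly. Their poses are not given: they have to be found in the camera images.
- tube: Spool arm: round steel tube, 25 mm diameter, 220 mm long, 0.14 to 0.28 kg. Origin mid-length on its axis; x runs along it to the nose (nose at x = +110 mm, plain tail at -110). The last 8 mm of the nose taper to 19 mm. Red band from x = +20 to +10 mm. It starts level in the channel, the nose sticking out 81 to 89 mm; only that part can be gripped there, as the channel walls hug the rest.
- tube_nose (a point): Centre of the tube's nose tip, on its axis.
- tube_mark (a point): Point on the tube's axis at the band's edge nearest the nose, 90 mm behind the nose tip. This edge is to end level with the sleeve's mouth.
- channel: Fixed grey trough for the tube, 150 mm long, 43 wide; floor 40 mm above the bench, walls 7 mm thick rising 30 mm above the floor, 29 mm apart; the tube's axis lies 52.5 mm above the bench. Origin at bench level under its centre; x points to the open end, where the nose sticks out. The other end is closed; the top is open: the tube lifts straight out.
- cradle: Fixed, slanting blue frame on the stand: two cheeks 6 mm thick, 76 mm apart, between which the sleeve floats. Origin on the cradle's middle plane, on the bore axis of a centred sleeve, at its lower exit end, 45 mm above the bench; z runs up along the bore and out of the mouth (mouth plane at z = 120 mm), 35 degrees above level; x points to the upper face, y sideways (level).
- cradle_mouth (a point): Where the bore's mouth centre would be with the sleeve centred in the cradle, about 114 mm above the bench. The sleeve itself, an aluminium block 50 by 50 by 120 mm with a 27 mm bore right through (no stop inside, 3 mm chamfer at the mouth), floats sideways: it stands up to 12 mm off along the cradle's y, unmeasured. Find the bore by touch or sight.
- shoe (a joint): Sprung brake shoe: a black disc between steel plates on the sleeve's upper face, up to 45 mm from the bore axis. It reaches into the bore 28 mm behind the mouth and presses the tube down with about 9 N; some 5 to 15 N slides the tube past it and on, and it holds the tube where it is let go, once the nose is 38 mm inside. Value: m pushed out; 0 empty, about 0.003 with the tube in.
- stand: Fixed blue stand carrying the cradle: base plate 150 by 130 by 8 mm, cheeks 88 mm wide over all, ending about 20 mm short of the mouth. Origin at bench level; the mouth lies 50 mm to its -x side; its x is the level direction of insertion. The floating sleeve on it stays where it stands, but yields sideways to about 5 N or more, so a nose caught within about 4 mm of the bore centres it.
- screwdriver: a loose orange-handled screwdriver lying on the bench; origin on the bench beneath it. A bystander to be left alone (not shifted by more than 30 mm).
- pliers: loose pliers with red handles lying on the bench, about 180 mm long; origin on the bench beneath it. A bystander to be left alone (not shifted by more than 30 mm).
- driver: a loose red and black cordless driver lying on its side, about 180 by 180 by 56 mm; origin on the bench beneath it. A bystander to be left alone (not shifted by more than 30 mm).
- contactor: a loose black and grey electrical contactor, 75 by 54 by 75 mm high; origin on the bench beneath it. A bystander to be left alone (not shifted by more than 30 mm).
- jar: a loose jar with a yellow cap, 64 mm across, 85 mm high; origin on the bench beneath it. A bystander to be left alone (not shifted by more than 30 mm).
- reel: a loose empty cable reel standing on one flange, 90 mm across, 70 mm high; origin on the bench beneath it. A bystander to be left alone (not shifted by more than 30 mm).

How it is judged:
By the outcome, as a careful person would: the job done as asked, in the order asked, and still so for the second after the job is handed in, with the robot touching nothing.
It also fails if it takes over 56 s, if anything falls off the work surface, if the arm or the gripper's body presses on something with over 40 N, if the wrist force passes 120 N, or if a joint passes its speed limit or range.

### The arm

A 7-joint arm with a two-finger parallel gripper is mounted at the origin on the work surface. World frame = base frame: x ahead of the robot, y to its left, z up, the work surface at z = 0. Lengths are in mm, angles in rad, forces in N, time in s.
With the tool pointing down it reaches from about 400 to 750 mm from the base axis. Payload 19.5 kg.
Tool frame: the origin (TCP) lies midway between the tips of the shut fingers; the grasp point (between the pads) lies 19 mm behind it; z points along the fingers, y is the line along which they close (so a half turn about z gives the same grasp; the last joint's range is limited). The gripper opens to 85 mm and grips with 20 to 120 N. Pads are 22 mm wide; open, the fingers measure 114 mm over their backs; the gripper's body (76 mm by 85 mm) begins 54 mm behind the grasp point. The pads swing forward as they close: fully open they stand 13 mm farther back than shut.
Start: joints at [1.197, 0.707, -0.028, 1.485, 0.022, 0.951, -0.075], TCP at [187.296, -543.613, 231.268] pointing down, gripper open.
Joint ranges: [-2.71, 2.71], [-0.32, 2.16], [-1.57, 1.52], [0, 2.45], [-1.46, 4.6], [0, 2.02], [-2.83, 2.83]. Speed limits (rad/s): [1.89, 1.89, 2.57, 2.57, 3.01, 3.01, 3.01].

### API

Orientations are given as a rotation vector (axis times angle).
In Python, from rig import robot gives the robot as it stands.
- The arm moves only by the tool inch_along, called after "Request:" as name(argument=value, ...) on one line, values as JSON. Schema: {"type":"object","properties":{"ticks":{"type":"array","items":{"type":"array","items":{"type":"array","items":{"type":"number"},"minItems":5,"maxItems":5},"minItems":1,"maxItems":12},"minItems":1,"maxItems":1},"force":{"type":"number"},"only":{"type":"string"},"quiet":{"type":"boolean"},"lines":{"type":"string"}},"required":["ticks"],"additionalProperties":false}. ticks is a list that holds a single list of rows (three levels of brackets), with 1 to 12 rows, each of 5 numbers: dx, dy, dz in m, then a turn about the tool's z in rad, then the opening from 0.0 (shut) to 1.0 (fully open); each row is the pose to reach, as a shift and turn from the pose commanded when the call began, along the tool's axes at that moment; what a row does not reach only later rows make up. A row lasts 1/10 s, in which the tool goes at most 50 mm and 0.15 rad, less where a joint would pass 70% of its speed; a pose out of reach is approached as far as the arm can. The fingers move at their own pace and stop on an object; force is the grip in N (left out, the last holds). Time passes only in rows, so rows that do not move let the fingers close. The tool returns the time, the measured TCP pose, the force, the opening and the grip force at its end. only (a regular expression) keeps the lines of the reply that match it, lines (a string "A,B") keeps lines A to B, and quiet returns only ok. Input that does not fit is refused with a message, and nothing moves.
- robot.observe(): the state, without advancing time (a new reading comes with each control period).
- robot.grab_frame(name): name is "scene" or "top" or "wrist"; returns a dict with "image" (400x640x3 uint8, red, green, blue), "z_map" (400x640 float32, mm along the optical axis (not along the pixel's ray), 0 where there is no reading), "intrinsics" (3x3 intrinsics, pixels), "R" (3x3) and "t" (3): a world point X has camera coordinates R X + t; the wrist camera has in their place "hand_eye" (4x4, takes a point from camera to tool coordinates, whose origin is the TCP and whose axes are the flange's). Camera axes: x right, y down, z forward; pixel columns grow to the right and rows downward; lengths in mm; the calibration is good to about 2 mm. A picture is of the moment at which its call begins: read the wrist's pose just before it.
- robot.sign_off(): hands the job in; it is judged then, once.
The state is a dict: "time_s": time; "joints": joint angles; "dq": joint speeds; "effort": joint torques, N m; "tcp_pos": TCP position; "tcp_rot": TCP orientation; "wrist_force": force on the tool from outside, world axes, zero at the start; "wrist_torque": the same for the moment, N m; "opening": opening from 0.0 (shut) to 1.0 (fully open); "grip_force": force on a finger pad.
Only numpy, scipy, OpenCV 4.12 (cv2) and the standard library are available. Lean on these libraries where they do the work, as an engineer would, in place of code of your own. Each camera call takes 0.05 s, during which the arm holds its last target. There are 200 camera calls.

## Working session

There is one attempt and no reset: what is moved stays moved. The work goes in short steps, Python scripts to look and compute and a tool call to move; the robot and the scene stay as the last step left them, time stands still between calls to the robot, and variables do not carry over. Pictures are saved under pics/ and viewed, at most 10 in all, crops included, and the job is handed in when it is done.

```bash
ls; mkdir -p pics; cat > h.py <<'E'
import numpy as np, cv2
from rig import robot
from scipy.spatial.transform import Rotation as R
def grab(n):
    s=robot.observe(); f=robot.grab_frame(n)
    if n=='wrist':
        T=np.eye(4); T[:3,:3]=R.from_rotvec(s['tcp_rot']).as_matrix(); T[:3,3]=s['tcp_pos']
        M=T@np.array(f['hand_eye'])
    else:
        M=np.eye(4); M[:3,:3]=np.array(f['R']).T; M[:3,3]=-M[:3,:3]@np.array(f['t'])
    np.savez(f'{n}.npz',im=f['image'],z=f['z_map'],K=f['intrinsics'],M=M)
    return f
def cloud(n):
    d=np.load(f'{n}.npz'); z=d['z'].astype(float); K=d['K']; M=d['M']
    v,u=np.mgrid[:z.shape[0],:z.shape[1]]
    P=np.stack([(u-K[0,2])/K[0,0]*z,(v-K[1,2])/K[1,1]*z,z],-1)@M[:3,:3].T+M[:3,3]
    P[z==0]=np.nan
    return d['im'],P
def save(n,fn,crop=None,s=1):
    im=np.load(f'{n}.npz')['im']
    if crop: im=im[crop[1]:crop[3],crop[0]:crop[2]]
    cv2.imwrite('pics/'+fn,cv2.resize(im[:,:,::-1],None,fx=s,fy=s,interpolation=cv2.INTER_CUBIC))
E
python3 - <<'E'
from h import *
s=robot.observe();print(s)
for n in ['scene','top']:
    grab(n); save(n,n+'1.png',s=1.25)
    print(n,np.load(n+'.npz')['M'].round(3),np.load(n+'.npz')['K'])
E
```

```text
pics
rig.py
{'time_s': 0.0, 'joints': array([ 1.19729573,  0.70707794, -0.02764919,  1.48498046,  0.02200025,
        0.95089707, -0.07548565]), 'dq': array([-0.00147369, -0.00110523,  0.00015632,  0.00024117, -0.00022269,
        0.00032663, -0.00017084]), 'effort': array([-7.45143416e-05, -8.83221674e+01,  1.23461690e+00, -2.36163908e+01,
        1.69178500e-02,  6.65306710e-03, -2.96679264e-05]), 'tcp_pos': array([ 187.23532318, -543.39239764,  230.84592522]), 'tcp_rot': array([-3.09741910e+00, -5.18691284e-01,  2.94923658e-04]), 'wrist_force': array([ 1.06999445, -0.72906768,  0.04393537]), 'wrist_torque': array([-0.01222967, -0.01525026, -0.01000043]), 'grip_force': 0.0, 'opening': 0.9974636892034765}
scene [[-5.900000e-01  6.670000e-01 -4.550000e-01  1.164057e+03]
 [ 8.070000e-01  4.860000e-01 -3.340000e-01  4.268180e+02]
 [-2.000000e-03 -5.650000e-01 -8.250000e-01  1.127579e+03]
 [ 0.000000e+00  0.000000e+00  0.000000e+00  1.000000e+00]] [[457.02911464   0.         319.91679287]
 [  0.         457.02911464 197.44344742]
 [  0.           0.           1.        ]]
top [[-1.000000e-02 -9.980000e-01  6.000000e-02  5.271530e+02]
 [-1.000000e+00  1.000000e-02 -1.100000e-02  2.836100e+01]
 [ 1.100000e-02 -6.000000e-02 -9.980000e-01  1.200651e+03]
 [ 0.000000e+00  0.000000e+00  0.000000e+00  1.000000e+00]] [[393.7881018    0.         321.83794387]
 [  0.         393.7881018  191.61825645]
 [  0.           0.           1.        ]]
```

View pics/top1.png

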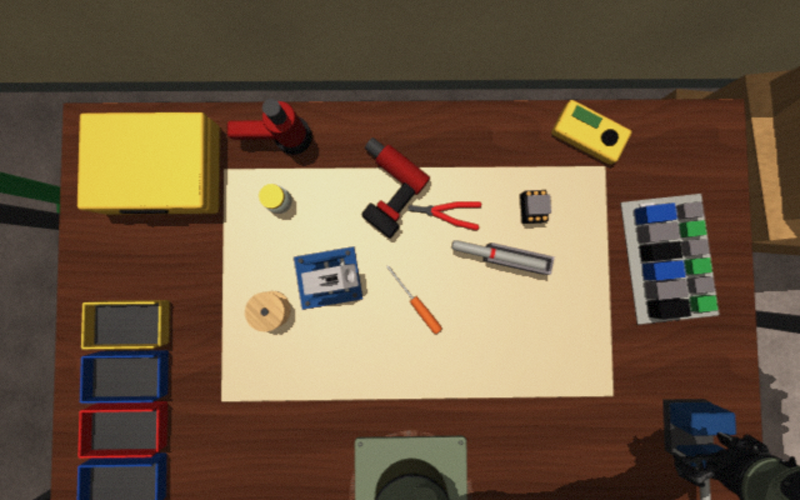

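View pics/scene1.png

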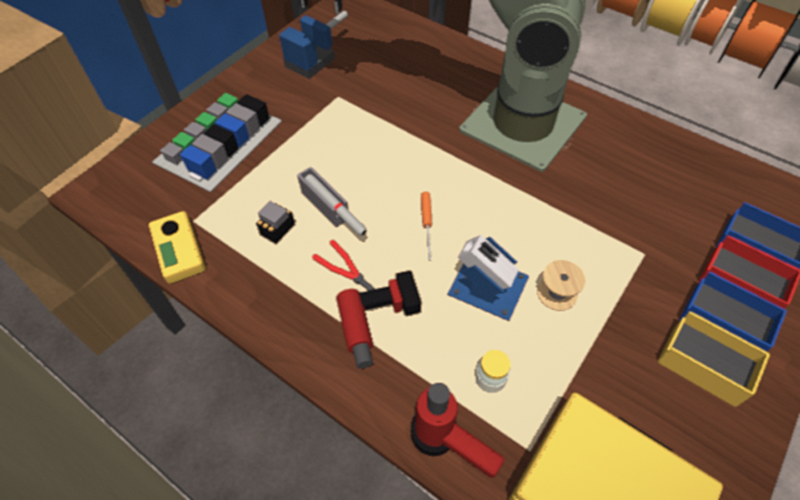

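The top view shows the channel running from (487,245) to (551,270), with the tube nose at (455,245) pointing left. The stand is at (328,278) and its sleeve mouth faces right, at about (350,276). In the scene view the tube runs from (305,175) to (362,235) and the sleeve's top is near (490,255). The tool can't tilt, so I'll pivot the tube in the grip against a channel wall. First, coarse positions.

```bash
python3 - <<'E'
from h import *
im,P=cloud('top')
def at(u,v,r=1):
    u=int(u/1.25);v=int(v/1.25);return np.nanmedian(P[v-r:v+r+1,u-r:u+r+1].reshape(-1,3),axis=0).round(0)
for n,u,v in [('nose',457,245),('tubemid',480,250),('band',492,253),('chan end',549,268),('mouth top',351,272),('shoe',325,280),('standcorner',295,255),('sc2',353,247),('sc3',361,302),('sc4',303,308),('contactor',536,205),('driverfoot',380,220),('pliers',455,212),('sd tip',390,268),('sdh',430,318),('reel',266,311)]: print(n,at(u,v))
# tube points: z 55..68 outside channel
u0,u1,v0,v1=355,400,185,215
Q=P[v0:v1,u0:u1].reshape(-1,3);Q=Q[(Q[:,2]>45)&(Q[:,2]<75)]
c=Q.mean(0);w,V=np.linalg.eigh(np.cov(Q[:,:2].T));d=V[:,1];print(len(Q),c,d,np.degrees(np.arctan2(d[1],d[0])),((Q[:,:2]-c[:2])@d).min(),((Q[:,:2]-c[:2])@d).max())
print('hand-eye',np.array(robot.grab_frame('wrist')['hand_eye']).round(2))
E
```

```text
nose [ 582. -110.   62.]
tubemid [ 570. -164.   65.]
band [ 564. -190.   64.]
chan end [ 528. -323.   65.]
mouth top [524. 133. 102.]
shoe [506. 185. 109.]
standcorner [564. 275.   2.]
sc2 [584. 136.   3.]
sc3 [451. 119.   0.]
sc4 [438. 257.   6.]
contactor [ 672. -293.   74.]
driverfoot [643.  67.  51.]
pliers [ 668. -116.   -1.]
sd tip [532.  45.   0.]
sdh [412. -49.  24.]
reel [438. 330.  69.]
390 [ 570.52744487 -160.32423801   61.12932513] [0.23469442 0.9720692 ] 76.42638923961445 -51.75884407170064 63.00898671502
hand-eye [[   0.     -0.96   -0.28   72.43]
 [   1.      0.     -0.      0.15]
 [   0.     -0.28    0.96 -142.53]
 [   0.      0.      0.      1.  ]]
```

The rows are not in the units I measure in: shifts go in m. I convert before sending: 478 mm is 0.478, -228 mm is -0.228.

Request:
inch_along(ticks=[[[0.04, -0.019, 0, -0.09, 1], [0.08, -0.038, 0, -0.18, 1], [0.12, -0.057, 0, -0.27, 1], [0.16, -0.076, 0, -0.36, 1], [0.2, -0.095, 0, -0.45, 1], [0.24, -0.114, 0.005, -0.54, 1], [0.28, -0.133, 0.01, -0.63, 1], [0.32, -0.152, 0.015, -0.72, 1], [0.36, -0.171, 0.02, -0.81, 1], [0.4, -0.19, 0.025, -0.9, 1], [0.44, -0.209, 0.03, -0.98, 1], [0.478, -0.228, 0.03, -1, 1]]], force=80)

```text
time_s: 1.35
tcp_pos: [565.8, -170.8, 200.5]
tcp_rot: [-2.467, -1.944, 0.001]
wrist_force: [-0.4, -1.1, 0.8]
opening: 0.994
grip_force: 0.0
```

Request:
inch_along(ticks=[[[0, 0, 0, 0, 1], [0, 0, 0, 0, 1]]])

```text
time_s: 1.55
tcp_pos: [565.0, -171.8, 200.8]
tcp_rot: [-2.469, -1.942, 0.001]
wrist_force: [-0.0, -0.4, -0.1]
opening: 1.001
grip_force: 0.0
```

```bash
python3 - <<'E'
from h import *
print(robot.observe()['joints'].round(2)); f=grab('wrist'); save('wrist','w1.png',s=1.25)
im,P=cloud('wrist')
d0=np.array([.235,.972]);n0=np.array([584,-106])
Q=P.reshape(-1,3);k=np.isfinite(Q[:,0]);Q=Q[k]
m=(np.abs((Q[:,:2]-n0)@[.972,-.235])<18)&((Q[:,:2]-n0)@d0>-75)&((Q[:,:2]-n0)@d0<15)&(Q[:,2]>53)&(Q[:,2]<75)
Q=Q[m];c=Q.mean(0);w,V=np.linalg.eigh(np.cov(Q[:,:2].T));d=V[:,1]*np.sign(V[1,1])
t=(Q[:,:2]-c[:2])@d;print(len(Q),c,d,np.arctan2(d[1],d[0]),'nose',c[:2]+d*t.max(),'top z',np.percentile(Q[:,2],95))
E
```

```text
[ 0.36  0.77 -0.24  1.46  0.21  0.93 -0.18]
2067 [ 578.08611711 -138.94742538   61.71905758] [0.22921922 0.97337482] 1.3395208575598858 nose [ 586.96915216 -101.22579491] top z 64.86362749613282
```

View pics/w1.png

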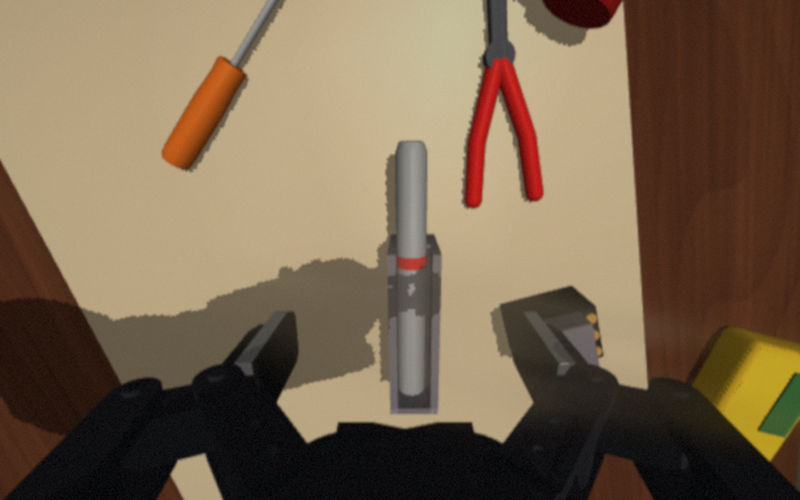

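Converted, 168 mm is 0.168, 9 mm is 0.009.

Request:
inch_along(ticks=[[[0.009, 0.005, 0.04, 0, 1], [0.009, 0.005, 0.08, 0, 1], [0.009, 0.005, 0.115, 0, 1], [0.009, 0.005, 0.14, 0, 1], [0.009, 0.005, 0.157, 0, 1], [0.009, 0.005, 0.168, 0, 1], [0.009, 0.005, 0.168, 0, 1], [0.009, 0.005, 0.168, 0, 0], [0.009, 0.005, 0.168, 0, 0], [0.009, 0.005, 0.168, 0, 0], [0.009, 0.005, 0.168, 0, 0], [0.009, 0.005, 0.168, 0, 0]]], force=80)

```text
time_s: 2.8
tcp_pos: [572.2, -164.8, 33.7]
tcp_rot: [2.47, 1.94, 0.001]
wrist_force: [0.2, 0.6, 4.5]
opening: 0.267
grip_force: 78.0
```

Request:
inch_along(ticks=[[[0, 0, 0, 0, 0], [0, 0, 0, 0, 0], [0, 0, 0, 0, 0], [0, 0, 0, 0, 0]]])

```text
time_s: 3.2
tcp_pos: [572.2, -164.8, 33.7]
tcp_rot: [2.47, 1.941, 0.001]
wrist_force: [-0.7, -0.5, 5.7]
opening: 0.272
grip_force: 78.1
```

Request:
inch_along(ticks=[[[0, 0, -0.015, 0, 0], [0, 0, -0.045, 0, 0], [0, 0, -0.08, 0, 0], [0, 0, -0.1, 0, 0], [0, 0, -0.1, 0, 0]]], force=100)

```text
time_s: 3.7
tcp_pos: [572.8, -165.0, 136.1]
tcp_rot: [2.468, 1.939, 0.004]
wrist_force: [-1.0, -0.7, -2.8]
opening: 0.264
grip_force: 99.7
```

Request:
inch_along(ticks=[[[-0.005, -0.005, 0, -0.14, 0], [-0.01, -0.01, 0, -0.28, 0], [-0.016, -0.015, 0, -0.42, 0], [-0.022, -0.02, 0, -0.56, 0], [-0.028, -0.025, 0, -0.7, 0], [-0.034, -0.03, 0, -0.84, 0], [-0.04, -0.036, 0, -0.98, 0], [-0.046, -0.042, 0, -1.12, 0], [-0.052, -0.048, 0, -1.26, 0], [-0.057, -0.053, 0, -1.4, 0], [-0.06, -0.056, 0, -1.54, 0], [-0.06, -0.056, 0, -1.57, 0]]])

```text
time_s: 4.9
tcp_pos: [502.4, -210.2, 132.5]
tcp_rot: [-0.371, -3.118, -0.001]
wrist_force: [0.0, 0.1, -2.9]
opening: 0.259
grip_force: 99.6
```

```bash
python3 - <<'E'
from h import *
print(robot.observe()['joints'].round(2))
grab('scene'); save('scene','s2.png',crop=(200,80,440,260),s=3)
E
```

```text
[ 0.67  0.87 -0.66  1.7   0.69  0.82  1.03]
```

View pics/s2.png

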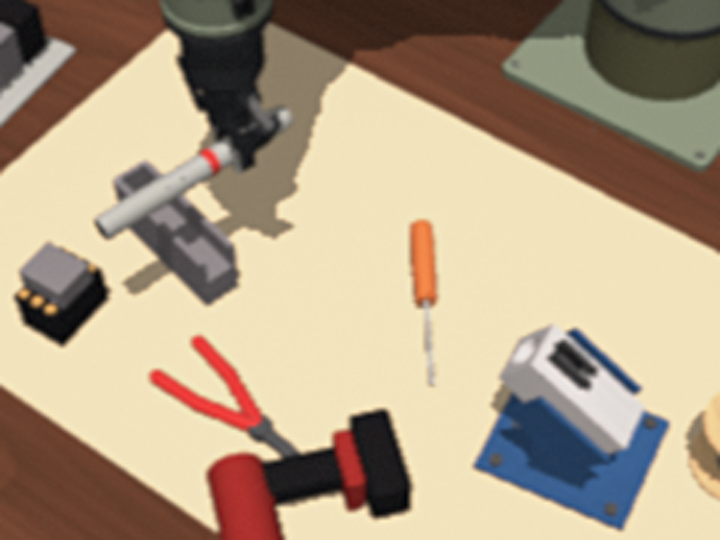

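The tube is held level across the channel, nose toward the robot (gripper at (235,140)). I'll lower it so the wall edge pivots it nose-down.

Converted, 90 mm is 0.09, 88 mm is 0.088.

Request:
inch_along(ticks=[[[0, 0, 0.025, 0, 0], [0, 0, 0.05, 0, 0], [0, 0, 0.062, 0, 0], [0, 0, 0.068, 0, 0], [0, 0, 0.072, 0, 0], [0, 0, 0.076, 0, 0], [0, 0, 0.08, 0, 0], [0, 0, 0.083, 0, 0], [0, 0, 0.086, 0, 0], [0, 0, 0.088, 0, 0], [0, 0, 0.09, 0, 0], [0, 0, 0.09, 0, 0]]], force=35)

```text
time_s: 6.15
tcp_pos: [503.5, -209.6, 45.0]
tcp_rot: [0.377, 3.118, -0.001]
wrist_force: [-13.2, 4.8, 26.1]
opening: 0.265
grip_force: 113.8
```

```bash
python3 - <<'E'
from h import *
print(robot.observe()['wrist_force'])
grab('scene'); save('scene','s3.png',crop=(220,80,340,200),s=5)
grab('wrist')
E
```

```text
[-13.17788941   4.76762454  26.06887282]
```

View pics/s3.png

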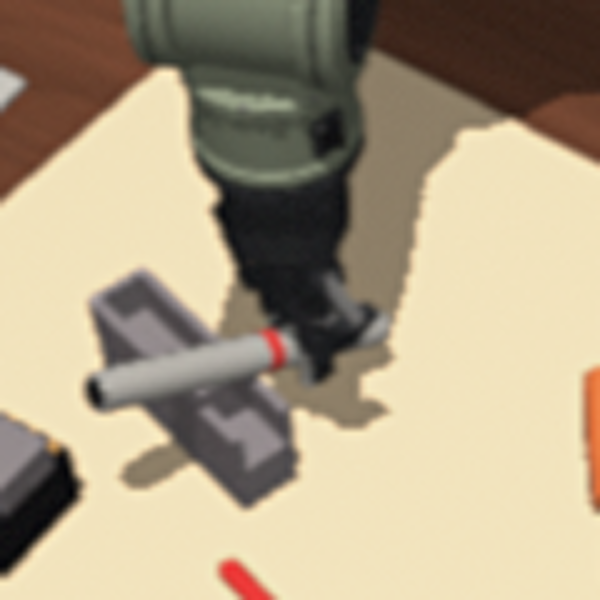

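It tilted: the tail is up at (97,390) and the nose down at (380,325). Next I'll measure the tilt.

```bash
cat >> h.py <<'E'
from scipy.optimize import least_squares
def fitcyl(Q,p0,d0,r=12.5):
    # axis: line through p(fixed along d0) with direction d
    d0=d0/np.linalg.norm(d0); B=np.linalg.svd(d0[None])[2][1:]
    def ax(x): 
        d=d0+x[2]*B[0]+x[3]*B[1]; return p0+x[0]*B[0]+x[1]*B[1], d/np.linalg.norm(d)
    def f(x):
        p,d=ax(x); return np.linalg.norm(np.cross(Q-p,d),axis=1)-r
    s=least_squares(f,np.zeros(4),loss='soft_l1',f_scale=1.0); p,d=ax(s.x); return p,d,np.sqrt(np.mean(s.fun**2))*0+np.median(abs(f(s.x)))
E
python3 - <<'E'
from h import *
im,P=cloud('scene')
g=np.array([503,-209.6,64.]);d=np.array([-.973*.819,.229*.819,-.574])
Q=P.reshape(-1,3);Q=Q[np.isfinite(Q[:,0])]
for i in range(3):
    t=(Q-g)@d; r=np.linalg.norm(np.cross(Q-g,d),axis=1)
    m=(t<-25)&(t>-165)&(r<(22 if i==0 else 16))&(Q[:,2]>78)
    p,d,e=fitcyl(Q[m],g,d); g=p; print(m.sum(),p,d,'tilt',np.degrees(np.arcsin(-d[2])),'yaw',np.arctan2(d[1],d[0]),e, t[m].min())
E
```

```text
270 [ 502.29323756 -209.91625651   64.87786685] [-0.89012058  0.20995273 -0.4044814 ] tilt 23.85863279936548 yaw 2.9099563945614086 1.180070381719414 -159.04818227145398
333 [ 502.55557032 -209.7513727    64.38615084] [-0.88702563  0.21361488 -0.40933386] tilt 24.162995850866732 yaw 2.905271020790969 1.0826264875809226 -160.06018802938738
332 [ 502.55369562 -209.81581169   64.35658518] [-0.88704155  0.2130745  -0.40958094] tilt 24.178513065012247 yaw 2.90585098139139 1.0773640184792708 -160.0137364299222
```

Converted, -8 mm is -0.008, -4 mm is -0.004.

Request:
inch_along(ticks=[[[-0.004, 0, 0, 0, 0], [-0.008, 0, 0, 0, 0], [-0.008, 0, 0.002, 0, 0], [-0.008, 0, 0.004, 0, 0], [-0.008, 0, 0.004, 0, 0]]])

```text
time_s: 6.75
tcp_pos: [509.3, -211.5, 40.6]
tcp_rot: [-0.377, -3.115, 0.002]
wrist_force: [-25.3, 6.4, 29.0]
opening: 0.261
grip_force: 125.5
```

```bash
cat > tilt.py <<'E'
from h import *
import sys
def tubefit(name,g,d,lo,hi,zmin=0):
    im,P=cloud(name);Q=P.reshape(-1,3);Q=Q[np.isfinite(Q[:,0])]
    for i in range(4):
        t=(Q-g)@d; r=np.linalg.norm(np.cross(Q-g,d),axis=1)
        m=(t>lo)&(t<hi)&(r<(22 if i==0 else 16))&(Q[:,2]>zmin)
        g,d,e=fitcyl(Q[m],g,d)
    print(m.sum(),g.round(1),d.round(3),'tilt',np.degrees(np.arcsin(-d[2])).round(2),'yaw',np.arctan2(d[1],d[0]).round(4),e.round(2),t[m].min().round(1),t[m].max().round(1))
    return g,d
E
python3 - <<'E'
from tilt import *
s=robot.observe(); grab('scene'); tubefit('scene',s['tcp_pos']+[0,0,19],np.array([-.87,.213,-.45]),-165,-25,78)
E
```

```text
322 [ 508.2 -211.1   61.2] [-0.818  0.199 -0.54 ] tilt 32.71 yaw 2.9029 1.02 -157.7 -25.4
```

Request:
inch_along(ticks=[[[-0.002, 0, 0.001, 0, 0], [-0.003, 0, 0.002, 0, 0], [-0.003, 0, 0.002, 0, 0]]])

```text
time_s: 7.1
tcp_pos: [510.9, -211.7, 38.4]
tcp_rot: [-0.376, -3.112, 0.001]
wrist_force: [-34.1, 10.3, 30.8]
opening: 0.264
grip_force: 132.4
```

```bash
python3 - <<'E'
from tilt import *
s=robot.observe(); grab('scene'); tubefit('scene',s['tcp_pos']+[0,0,19],np.array([-.81,.2,-.54]),-165,-25,78)
E
```

```text
306 [ 509.1 -211.5   60.2] [-0.79   0.195 -0.582] tilt 35.58 yaw 2.8998 1.04 -158.4 -25.5
```

Request:
inch_along(ticks=[[[0, 0, -0.02, 0, 0], [0, 0, -0.06, 0, 0], [0, 0, -0.1, 0, 0], [0, 0, -0.12, 0, 0], [0, 0, -0.12, 0, 0]]], force=100)

```text
time_s: 7.65
tcp_pos: [515.3, -212.6, 160.5]
tcp_rot: [0.377, 3.114, -0.001]
wrist_force: [-0.1, 0.8, -3.5]
opening: 0.259
grip_force: 126.1
```

```bash
python3 - <<'E'
from tilt import *
s=robot.observe(); grab('scene'); tubefit('scene',s['tcp_pos']+[0,0,19],np.array([-.81,.2,-.54]),-165,-25,78)
E
```

```text
385 [ 513.6 -212.9  181.8] [-0.804  0.197 -0.561] tilt 34.12 yaw 2.9016 0.92 -157.6 -25.5
```

Converted, 40 mm is 0.04, 16 mm is 0.016.

Request:
inch_along(ticks=[[[0.004, 0.024, -0.01, 0.12, 0], [0.008, 0.048, -0.01, 0.24, 0], [0.012, 0.072, -0.01, 0.36, 0], [0.016, 0.096, -0.01, 0.48, 0], [0.02, 0.12, -0.01, 0.6, 0], [0.024, 0.145, -0.01, 0.72, 0], [0.028, 0.17, -0.01, 0.84, 0], [0.032, 0.195, -0.01, 0.96, 0], [0.036, 0.22, -0.01, 1.08, 0], [0.04, 0.24, -0.01, 1.19, 0], [0.04, 0.24, -0.01, 1.19, 0], [0.04, 0.24, -0.01, 1.19, 0]]])

```text
time_s: 8.9
tcp_pos: [531.9, 30.2, 166.6]
tcp_rot: [-2.057, -2.374, 0.002]
wrist_force: [-0.8, -0.6, -2.7]
opening: 0.259
grip_force: 126.1
```

```bash
python3 - <<'E'
from tilt import *
s=robot.observe(); print(s['joints'].round(2),s['tcp_rot'])
grab('wrist'); save('wrist','w4.png',s=1.25); grab('scene'); grab('top')
tubefit('scene',s['tcp_pos']+[0,0,19],np.array([-.114,.811,-.574]),-165,-25,78)
E
```

```text
[ 0.04  0.74 -0.3   1.72  0.31  0.73 -0.27] [-2.05722031e+00 -2.37377317e+00  1.79742816e-03]
416 [532.5  32.1 188.3] [-0.117  0.821 -0.559] tilt 34.02 yaw 1.7129 1.03 -154.7 -36.1
```

View pics/w4.png

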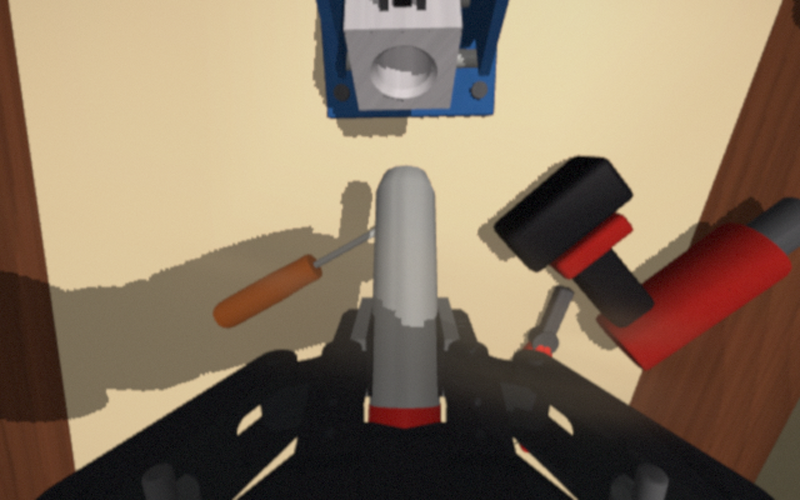

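The wrist view shows the sleeve's mouth face with corners near (345,30), (462,27), (450,107) and (358,108), and the bore centre near (404,71). The tube nose is at (405,168). Next I'll fit the mouth face.

```bash
cat > mouth.py <<'E'
from tilt import *
def mouth(poly,bc):
    im,P=cloud('wrist')
    mk=np.zeros(im.shape[:2],np.uint8); cv2.fillPoly(mk,[np.round(np.array(poly)/1.25).astype(int)],1); mk=cv2.erode(mk,np.ones((5,5)))
    Q=P[(mk>0)&np.isfinite(P[...,0])]
    # robust plane, prior normal
    n=np.array([0,-.819,.574]);c=np.median(Q,0)
    for i in range(15):
        r=(Q-c)@n; k=abs(r-np.median(r))<(6 if i<5 else 2.0)
        c=Q[k].mean(0); n=np.linalg.svd(Q[k]-c)[2][2]; n*=np.sign(n[2])
    print('plane',c.round(1),n.round(3),'elev',np.degrees(np.arcsin(n[2])).round(1),'dir yaw',np.arctan2(-n[1],-n[0]).round(4),k.sum(),len(Q))
    d=np.load('wrist.npz');K=d['K'];M=d['M']
    def ray(u,v):
        w=M[:3,:3]@np.array([(u/1.25-K[0,2])/K[0,0],(v/1.25-K[1,2])/K[1,1],1]); o=M[:3,3]
        return o+w*((c-o)@n)/(w@n)
    print('bore px',ray(*bc).round(1)); C=[ray(*q) for q in poly]
    print('corners',np.round(C,1),'mean',np.mean(C,0).round(1))
    return c,n
E
python3 - <<'E'
from mouth import *
mouth([(345,30),(462,27),(450,107),(358,108)],(404,71))
im,P=cloud('wrist'); s=robot.observe()
g,d=tubefit('wrist',s['tcp_pos']+[0,0,20],np.array([-.117,.816,-.566]),14,75,60)
save('wrist','w4c.png',crop=(256,0,400,160),s=5*.75)
d0=np.load('wrist.npz');
E
```

```text
plane [517.1 135.1 116. ] [ 0.131 -0.813  0.567] elev 34.6 dir yaw 1.7304 3500 4797
bore px [517.1 134.1 114.7]
corners [[490.5 143.1 133.7]
 [539.5 151.2 134. ]
 [544.3 123.4  93.1]
 [494.  115.6  93.5]] mean [517.1 133.3 113.6]
5191 [532.2  30.8 189.3] [-0.114  0.814 -0.569] tilt 34.68 yaw 1.7095 0.34 14.0 69.7
```

View pics/w4c.png

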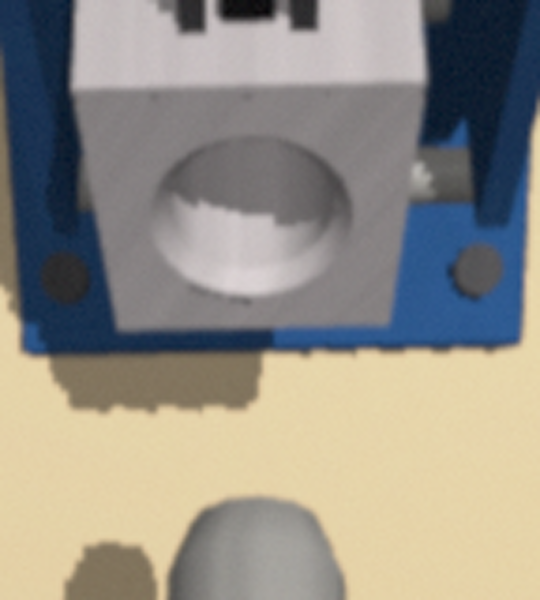

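Request:
inch_along(ticks=[[[0.013, 0, 0.01, -0.01, 0], [0.026, 0.0005, 0.02, -0.018, 0], [0.034, 0.0007, 0.026, -0.018, 0], [0.039, 0.0007, 0.03, -0.018, 0], [0.039, 0.0007, 0.03, -0.018, 0], [0.039, 0.0007, 0.03, -0.018, 0]]])

```text
time_s: 9.65
tcp_pos: [527.5, 68.7, 137.4]
tcp_rot: [2.038, 2.391, -0.0]
wrist_force: [-0.3, -0.7, -2.0]
opening: 0.263
grip_force: 126.2
```

```bash
python3 - <<'E'
from tilt import *
s=robot.observe(); print(s['tcp_rot'])
grab('wrist'); save('wrist','w5.png',crop=(200,0,440,200),s=3.2)
g,d=tubefit('wrist',s['tcp_pos']+[0,0,20],np.array([-.117,.816,-.566]),14,60,60)
E
```

```text
[ 2.03803114e+00  2.39059664e+00 -1.90211610e-04]
4627 [527.6  70.  159.2] [-0.129  0.818 -0.56 ] tilt 34.06 yaw 1.7272 0.31 14.0 60.0
```

View pics/w5.png

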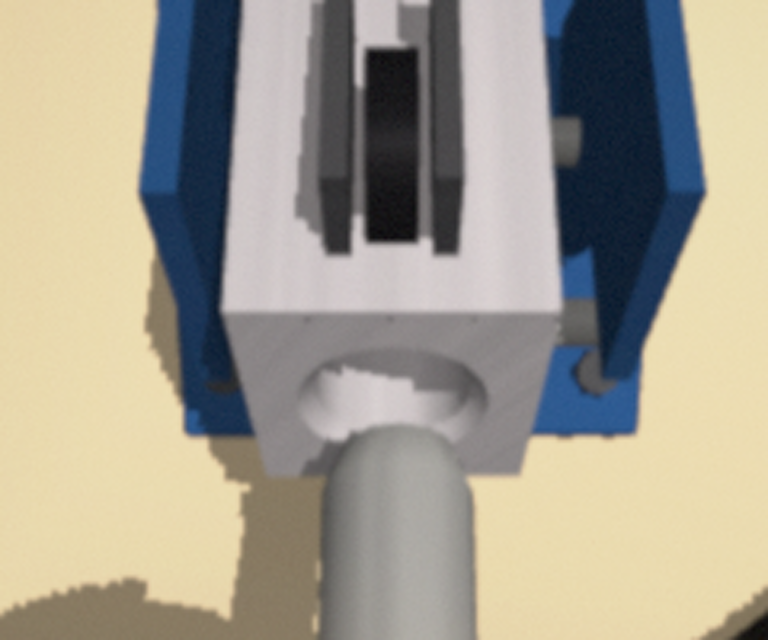

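Nose just short of the bore, whose rim runs from x=299 to 488 (centre ~393). The tube's sides are at 322 and 475. Checking numerically.

```bash
python3 - <<'E'
from mouth import *
f=lambda x,y:((x/3.2+200)*1.25,y/3.2*1.25)
c,n=mouth([f(222,312),f(560,312),f(521,474),f(268,474)],f(393.5,395))
p=np.array([527.6,70,159.2]);d=np.array([-.129,.818,-.56]);print(p+d*((c-p)@n)/(d@n))
E
```

```text
plane [516.6 136.5 118.3] [ 0.132 -0.813  0.567] elev 34.5 dir yaw 1.7313 2586 4140
bore px [517.  134.8 115.7]
corners [[490.1 143.  133.8]
 [539.3 150.9 133.7]
 [544.4 123.1  92.5]
 [494.9 115.1  92.7]] mean [517.2 133.  113.2]
[517.44231757 134.41073043 115.10463442]
```

Converted, 4 mm is 0.004, 16.4 mm is 0.0164.

Request:
inch_along(ticks=[[[0.004, 0, 0.0032, 0, 0], [0.0082, 0, 0.0061, 0, 0], [0.0123, 0, 0.0089, 0, 0], [0.0164, 0, 0.0118, 0, 0], [0.0164, 0, 0.0118, 0, 0]]])

```text
time_s: 10.2
tcp_pos: [524.4, 85.8, 125.0]
tcp_rot: [-2.036, -2.391, 0.001]
wrist_force: [0.8, 0.9, -6.2]
opening: 0.262
grip_force: 98.9
```

Request:
inch_along(ticks=[[[0.0033, 0, 0.0023, 0, 0], [0.0066, 0, 0.0046, 0, 0], [0.0098, 0, 0.0069, 0, 0], [0.0098, 0, 0.0069, 0, 0]]])

```text
time_s: 10.6
tcp_pos: [523.9, 90.5, 119.2]
tcp_rot: [2.039, 2.384, -0.006]
wrist_force: [1.0, -26.9, 14.6]
opening: 0.265
grip_force: 101.7
```

```bash
python3 - <<'E'
from tilt import *
s=robot.observe()
grab('wrist'); save('wrist','w6.png',crop=(200,20,440,220),s=3.2); grab('scene')
g,d=tubefit('wrist',s['tcp_pos']+[0,0,20],np.array([-.117,.816,-.566]),14,45,60)
m=np.array([517.1,134,114.3]);n=np.array([.13,-.809,.574])
t=((m-g)@n)/(d@n);print('hit',(g+d*t).round(1),'t',t)
g,d=tubefit('scene',s['tcp_pos']+[0,0,20],np.array([-.117,.816,-.566]),-165,-25,100)
E
```

```text
return _methods._mean(a, axis=axis, dtype=dtype,
  ret = ret.dtype.type(ret / rcount)
Traceback (most recent call last):
  File "tilt.py", line 9, in tubefit
    print(m.sum(),g.round(1),d.round(3),'tilt',np.degrees(np.arcsin(-d[2])).round(2),'yaw',np.arctan2(d[1],d[0]).round(4),e.round(2),t[m].min().round(1),t[m].max().round(1))
                                                                                                                                     ~~~~~~~~^^
ValueError: zero-size array to reduction operation minimum which has no identity
```

View pics/w6.png

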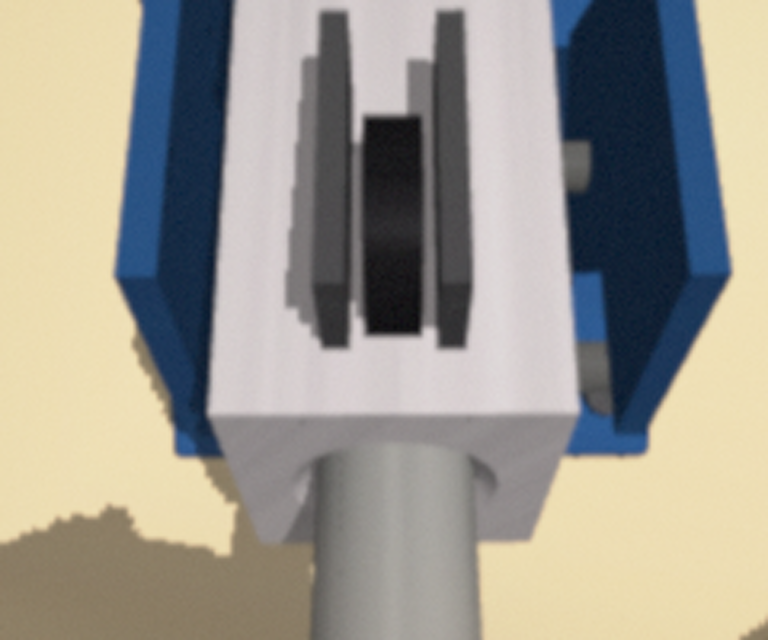

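The nose is inside the bore (rim 293 to 498, tube 314 to 480, so laterally centred). The push force is high, so I'll check vertical alignment.

```bash
sed -i 's/22 if i==0 else 16/17 if i==0 else 15/' tilt.py; python3 - <<'E'
from tilt import *
s=robot.observe(); print(s['wrist_force'],s['tcp_pos'])
for cam,lo,hi in (('scene',-165,-25),('wrist',12,40)):
  try:
    g,d=tubefit(cam,s['tcp_pos']+[0,0,21.5],np.array([-.13,.812,-.569]),lo,hi,60)
    m=np.array([517.1,134,114.3]);n=np.array([.13,-.809,.574])
    t=((m-g)@n)/(d@n);print('hit',(g+d*t).round(1),'t',t)
  except Exception as e: print(cam,e)
E
```

```text
[  1.7255529  -27.59088686  14.83556998] [523.90330709  90.47465531 119.21262023]
scene zero-size array to reduction operation minimum which has no identity
3206 [523.4  95.4 153.3] [-0.111  0.709 -0.697] tilt 44.18 yaw 1.7258 0.31 12.0 40.0
hit [517.3 134.4 114.9] t 55.11301575492126
  return _methods._mean(a, axis=axis, dtype=dtype,
  ret = ret.dtype.type(ret / rcount)
```

```bash
python3 - <<'E'
from h import *
save('scene','s7.png',crop=(300,120,440,240),s=5)
E
```

```text
(no output)
```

View pics/s7.png

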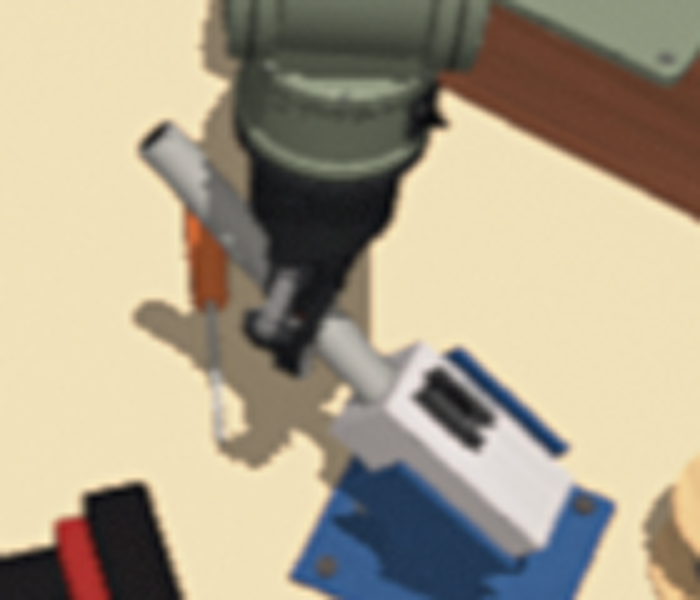

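The tube has pivoted too steep in the grip, with the nose only just in the mouth. Fitting the tail too.

```bash
python3 - <<'E' 2>&1 | grep -v Warn
from tilt import *
for cam,lo,hi in (('scene',-165,-40),('wrist',0,42),('wrist',10,30)):
  try:
    g,d=tubefit(cam,np.array([523.4,  95.4, 153.3]),np.array([-.111,.709,-.697]),lo,hi,60)
    m=np.array([517.1,134,114.3]);n=np.array([.13,-.809,.574])
    t=((m-g)@n)/(d@n);print('hit',(g+d*t).round(1),'t',t, 'at tcp y',g+d*(90.5-g[1])/d[1])
  except Exception as e: print(cam,e)
E
```

```text
295 [523.7  95.  152.8] [-0.115  0.702 -0.702] tilt 44.62 yaw 1.7327 0.96 -137.8 -40.4
hit [517.3 133.8 114. ] t 55.291204055537854 at tcp y [524.42215233  90.5        157.33147467]
5298 [523.4  95.5 153.3] [-0.113  0.706 -0.699] tilt 44.39 yaw 1.7296 0.33 0.0 42.0
hit [517.2 134.4 114.8] t 55.134565910586204 at tcp y [524.23409153  90.5        158.2607489 ]
2459 [523.5  95.4 153.3] [-0.114  0.708 -0.697] tilt 44.2 yaw 1.7301 0.32 10.0 30.0
hit [517.2 134.4 114.9] t 55.118114931819484 at tcp y [524.25916863  90.5        158.12451363]
```

```bash
cat > tail.py <<'E'
from tilt import *
def tail(px,g,d,cam='scene'):
    D=np.load(cam+'.npz');K=D['K'];M=D['M'];W=np.linalg.inv(M)
    ts=np.linspace(-250,250,5001);X=(g+ts[:,None]*d)@W[:3,:3].T+W[:3,3];u=X[:,:2]/X[:,2:]*[K[0,0],K[1,1]]+[K[0,2],K[1,2]]
    e=np.linalg.norm(u-px,axis=1);i=e.argmin();return ts[i],e[i]
E
python3 - <<'E'
from tail import *
from mouth import mouth
g=np.array([523.5,95.4,153.2]);d=np.array([-.114,.706,-.699])
print('tail t',tail([331.4,148],g,d))
f=lambda x,y:((x/3.2+200)*1.25,(y/3.2+20)*1.25)
mouth([f(208,416),f(579,414),f(532,541),f(262,541)],f(395,490))
E
```

```text
tail t (np.float64(-130.8), np.float64(0.07844994322097484))
plane [517.3 138.  120.4] [ 0.131 -0.813  0.568] elev 34.6 dir yaw 1.731 2313 3460
bore px [517.7 132.4 112.4]
corners [[490.4 142.9 133.6]
 [540.  150.9 133.7]
 [545.1 122.8  92.2]
 [495.4 115.1  92.8]] mean [517.7 132.9 113.1]
```

The rows are not in the units I measure in: shifts go in m. I convert before sending: 12 mm is 0.012, 9 mm is 0.009.

Request:
inch_along(ticks=[[[-0.002, 0, 0.003, 0, 0], [-0.004, 0, 0.006, 0, 0], [-0.004, 0, 0.009, 0, 0], [-0.004, 0, 0.012, 0, 0], [-0.004, 0, 0.012, 0, 0]]], force=100)

```text
time_s: 11.2
tcp_pos: [524.5, 89.7, 107.1]
tcp_rot: [2.038, 2.388, -0.0]
wrist_force: [-0.5, -8.6, 13.6]
opening: 0.266
grip_force: 103.5
```

```bash
cat > chk.py <<'E'
from tail import *
def chk(g=None,d=None):
    s=robot.observe(); print('F',s['wrist_force'].round(1),'tcp',s['tcp_pos'].round(1))
    grab('scene'); grab('wrist')
    m=np.array([517.2,134,114.3]);n=np.array([.13,-.809,.574])
    for cam,lo,hi in (('scene',-150,-40),('wrist',5,35)):
        best=None
        for el in (35,40,45,30):
            e=np.radians(el);d0=np.array([-.158*np.cos(e),.987*np.cos(e),-np.sin(e)])
            g0=m-55*d0
            try:
                import io,contextlib
                with contextlib.redirect_stdout(io.StringIO()): g,d=tubefit(cam,g0,d0,lo,hi,60)
                im,P=cloud(cam);Q=P.reshape(-1,3);Q=Q[np.isfinite(Q[:,0])];t=(Q-g)@d;r=abs(np.linalg.norm(np.cross(Q-g,d),axis=1)-12.5)
                k=((t>lo)&(t<hi)&(r<1.5)).sum()
                if best is None or k>best[0]: best=(k,g,d)
            except Exception as ex: pass
        if best is None: print(cam,'no fit'); continue
        k,g,d=best
        t=((m-g)@n)/(d@n);print(cam,k,'tilt',np.degrees(np.arcsin(-d[2])).round(1),'yaw',np.arctan2(d[1],d[0]).round(3),'mouth hit',(g+d*t).round(1),'above tcp',(g+d*(s['tcp_pos'][1]-g[1])/d[1]-s['tcp_pos']).round(1),'g',(g+d*(t-55)).round(1),'d',d.round(3))
E
python3 -W ignore -c "from chk import *; chk()"
```

```text
F [-0.5 -8.6 13.6] tcp [524.5  89.7 107.1]
scene 212 tilt 35.8 yaw 1.738 mouth hit [517.6 133.7 113.7] above tcp [ 0.6  0.  38.7] g [525.1  89.6 145.9] d [-0.135  0.8   -0.584]
wrist 4373 tilt 36.5 yaw 1.74 mouth hit [517.5 132.9 112.7] above tcp [ 0.4  0.  38. ] g [525.   89.3 145.4] d [-0.136  0.793 -0.594]
```

Aligned again (tilt about 36°, axis through the mouth centre). Now pushing on gently past the shoe.

Request:
inch_along(ticks=[[[0.0025, 0, 0.0022, 0, 0], [0.005, 0, 0.004, 0, 0], [0.0074, 0, 0.0057, 0, 0], [0.0074, 0, 0.0057, 0, 0]]])

```text
time_s: 11.7
tcp_pos: [523.3, 97.6, 101.5]
tcp_rot: [2.038, 2.389, 0.001]
wrist_force: [-0.8, -5.3, 12.5]
opening: 0.262
grip_force: 103.4
```

```bash
python3 -W ignore -c "from chk import *; chk()"
```

```text
F [-0.8 -5.3 12.5] tcp [523.3  97.6 101.5]
scene 192 tilt 36.4 yaw 1.747 mouth hit [517.  132.8 112.6] above tcp [ 0.1  0.  37.4] g [524.8  89.2 145.2] d [-0.141  0.793 -0.593]
wrist 4845 tilt 37.5 yaw 1.741 mouth hit [517.6 132.7 112.4] above tcp [ 0.4  0.  38.2] g [525.   89.7 145.9] d [-0.134  0.782 -0.609]
```

```bash
cat >> chk.py <<'E'
def band(d=np.array([-.13,.809,-.574])):
    m=np.array([517.2,134,114.3])
    for cam in ('wrist','scene','top'):
        if cam=='top': grab('top')
        im,P=cloud(cam);h=cv2.cvtColor(im,cv2.COLOR_RGB2HSV)
        red=((h[...,0]<8)|(h[...,0]>172))&(h[...,1]>140)&(h[...,2]>50)
        r=np.linalg.norm(np.cross(P-m,d),axis=-1);t=(P-m)@d
        k=red&(r<22)&(t<30)&(t>-230)
        q=t[k]; print(cam,'band n',k.sum(),'t',np.percentile(q,[0,5,50,95,100]).round(1) if k.sum() else '')
        if cam!='wrist':
            q=t[(r<18)&(t<-20)&(t>-250)]; hh=np.histogram(q,np.arange(-220,-50,5)); print(' tail hist',[(int(e),int(c)) for e,c in zip(hh[1],hh[0]) if c])
E
```

Request:
inch_along(ticks=[[[-0.001, 0, 0.002, 0, 0], [-0.001, 0, 0.002, 0, 0]]])

```text
time_s: 12.0
tcp_pos: [523.5, 97.0, 99.9]
tcp_rot: [2.038, 2.389, 0.002]
wrist_force: [-3.2, -5.1, 21.6]
opening: 0.263
grip_force: 103.9
```

```bash
python3 -W ignore -c "from chk import *; chk(); band()"
```

```text
F [-3.2 -5.1 21.6] tcp [523.5  97.   99.9]
scene 181 tilt 34.5 yaw 1.738 mouth hit [518.4 133.3 113.1] above tcp [ 1.   0.  38.5] g [526.   88.6 144.2] d [-0.137  0.813 -0.566]
wrist 4932 tilt 36.3 yaw 1.741 mouth hit [517.8 132.3 111.7] above tcp [ 0.3  0.  38.1] g [525.3  88.6 144.3] d [-0.137  0.794 -0.592]
wrist band n 1712 t [-53.1 -52.5 -48.3 -43.8 -43.4]
scene band n 0 t 
 tail hist [(-180, 1), (-175, 29), (-170, 18), (-165, 20), (-160, 15), (-155, 16), (-150, 19), (-145, 18), (-140, 16), (-135, 18), (-130, 18), (-125, 18), (-120, 17), (-115, 16), (-110, 17), (-105, 19), (-100, 16), (-95, 15), (-90, 16), (-85, 13), (-80, 6), (-75, 3)]
top band n 0 t 
 tail hist [(-175, 36), (-170, 20), (-165, 20), (-160, 14), (-155, 13), (-150, 21), (-145, 15), (-140, 19), (-135, 13), (-130, 14), (-125, 12), (-120, 5), (-115, 1)]
```

Band's front edge is 43 mm out, so the nose is about 47 mm in, past the 38 mm the shoe needs. I'll release and check that it holds before regripping further back.

Converted, -2 mm is -0.002.

Request:
inch_along(ticks=[[[0, 0, -0.002, 0, 0], [0, 0, -0.002, 0, 0.35], [0, 0, -0.002, 0, 0.45], [0, 0, -0.002, 0, 0.6], [0, 0, -0.002, 0, 0.6]]])

```text
time_s: 12.65
tcp_pos: [522.9, 97.1, 100.8]
tcp_rot: [-2.038, -2.391, 0.0]
wrist_force: [-0.2, -0.9, -0.3]
opening: 0.599
grip_force: 0.0
```

```bash
python3 -W ignore -c "from chk import *; chk(); band()"
```

```text
F [-0.2 -0.9 -0.3] tcp [522.9  97.1 100.8]
scene 177 tilt 34.0 yaw 1.742 mouth hit [517.4 133.9 114.1] above tcp [ 0.9  0.  38.4] g [525.2  88.9 144.8] d [-0.142  0.817 -0.559]
wrist 4617 tilt 36.2 yaw 1.738 mouth hit [517.6 132.3 111.8] above tcp [ 0.7  0.  37.1] g [525.   88.5 144.3] d [-0.134  0.796 -0.59 ]
wrist band n 1598 t [-53.3 -52.7 -48.5 -44.2 -43.8]
scene band n 1 t [-50. -50. -50. -50. -50.]
 tail hist [(-180, 4), (-175, 30), (-170, 15), (-165, 19), (-160, 18), (-155, 19), (-150, 17), (-145, 18), (-140, 17), (-135, 19), (-130, 17), (-125, 20), (-120, 15), (-115, 18), (-110, 16), (-105, 18), (-100, 17), (-95, 20), (-90, 14), (-85, 8), (-80, 6), (-75, 1)]
top band n 0 t 
 tail hist [(-175, 38), (-170, 20), (-165, 18), (-160, 16), (-155, 17), (-150, 13), (-145, 16), (-140, 19), (-135, 16), (-130, 12), (-125, 12), (-120, 4), (-115, 2)]
```

Converted, -50 mm is -0.05, -44.5 mm is -0.0445.

Request:
inch_along(ticks=[[[-0.015, 0, -0.017, 0, 0.6], [-0.03, 0, -0.034, 0, 0.6], [-0.0445, 0, -0.05, 0, 0.6], [-0.0445, 0, -0.05, 0, 0.6], [-0.0445, 0, -0.05, 0, 0.6], [-0.0445, 0, -0.05, 0, 0], [-0.0445, 0, -0.05, 0, 0], [-0.0445, 0, -0.05, 0, 0], [-0.0445, 0, -0.05, 0, 0], [-0.0445, 0, -0.05, 0, 0]]], force=90)

```text
time_s: 13.8
tcp_pos: [529.7, 53.9, 150.7]
tcp_rot: [-2.037, -2.391, -0.0]
wrist_force: [-1.1, 6.2, -5.4]
opening: 0.264
grip_force: 88.3
```

```bash
python3 -W ignore -c "from chk import *; chk(); band()"
```

```text
F [-1.1  6.2 -5.4] tcp [529.7  53.9 150.7]
scene 100 tilt 34.7 yaw 1.737 mouth hit [516.8 132.7 112.5] above tcp [ 0.3  0.  17.2] g [524.3  88.1 143.8] d [-0.136  0.811 -0.569]
wrist 2343 tilt 36.1 yaw 1.73 mouth hit [517.4 132.3 111.9] above tcp [ 0.4  0.  19.1] g [524.5  88.4 144.3] d [-0.128  0.798 -0.589]
wrist band n 813 t [-53.7 -52.9 -48.7 -44.2 -43.3]
scene band n 20 t [-54.1 -53.7 -49.2 -47.1 -45.9]
 tail hist [(-180, 5), (-175, 27), (-170, 17), (-165, 18), (-160, 18), (-155, 20), (-150, 14), (-145, 19), (-140, 13), (-135, 3), (-120, 1), (-115, 1), (-100, 9), (-95, 14), (-90, 17), (-85, 17), (-80, 14), (-75, 18), (-70, 18), (-65, 16), (-60, 17)]
top band n 0 t 
 tail hist []
```

```bash
cat >> chk.py <<'E'
def face(d=np.array([-.13,.809,-.574])):
    m=np.array([517.2,134,114.3]);im,P=cloud('wrist');r=np.linalg.norm(np.cross(P-m,d),axis=-1);t=(P-m)@d
    q=t[(r>18)&(r<24)&(t>-12)&(t<12)];print('face t',len(q),np.percentile(q,[5,25,50,75,95]).round(1) if len(q) else '')
E
```

Request:
inch_along(ticks=[[[0.0033, 0, 0.0023, 0, 0], [0.0066, 0, 0.0046, 0, 0], [0.0098, 0, 0.0069, 0, 0], [0.0131, 0, 0.0092, 0, 0], [0.0164, 0, 0.0115, 0, 0], [0.0197, 0, 0.0138, 0, 0], [0.0229, 0, 0.016, 0, 0], [0.0229, 0, 0.016, 0, 0]]])

```text
time_s: 14.75
tcp_pos: [526.4, 75.0, 135.2]
tcp_rot: [2.038, 2.389, -0.001]
wrist_force: [-1.0, -5.2, 10.2]
opening: 0.263
grip_force: 89.8
```

```bash
python3 -W ignore -c "from chk import *; chk(); band(); face()"
```

```text
F [-1.  -5.2 10.2] tcp [526.4  75.  135.2]
scene 84 tilt 34.3 yaw 1.74 mouth hit [516.9 132.6 112.4] above tcp [ 0.3  0.  17.1] g [524.5  87.8 143.4] d [-0.139  0.814 -0.564]
wrist 2841 tilt 33.6 yaw 1.729 mouth hit [517.5 133.1 112.9] above tcp [ 0.3  0.  16.8] g [524.7  87.8 143.3] d [-0.132  0.823 -0.553]
wrist band n 837 t [-27.4 -26.7 -22.5 -18.  -17. ]
scene band n 21 t [-27.1 -26.5 -22.4 -19.1 -19. ]
 tail hist [(-150, 24), (-145, 18), (-140, 17), (-135, 18), (-130, 17), (-125, 14), (-120, 22), (-115, 15), (-110, 7), (-105, 1), (-90, 1), (-85, 1), (-75, 3), (-70, 16), (-65, 12), (-60, 15)]
top band n 0 t 
 tail hist [(-150, 8), (-145, 8)]
face t 1316 [-0.9 -0.5 -0.2  0.   4.9]
```

Request:
inch_along(ticks=[[[0.0025, 0, 0.0017, 0, 0], [0.0049, 0, 0.0034, 0, 0], [0.0074, 0, 0.0052, 0, 0], [0.0098, 0, 0.0069, 0, 0], [0.0106, 0, 0.0074, 0, 0], [0.0106, 0, 0.0074, 0, 0]]])

```text
time_s: 15.5
tcp_pos: [524.9, 84.7, 128.1]
tcp_rot: [2.038, 2.388, -0.002]
wrist_force: [-1.2, -10.8, 16.0]
opening: 0.265
grip_force: 90.5
```

```bash
python3 -W ignore -c "from chk import *; chk(); band(); face()" | grep -v hist
```

```text
F [ -1.2 -10.8  16. ] tcp [524.9  84.7 128.1]
scene 93 tilt 33.0 yaw 1.746 mouth hit [516.4 133.9 114.4] above tcp [ 0.2  0.  18.7] g [524.4  88.5 144.3] d [-0.146  0.826 -0.544]
wrist 3091 tilt 34.4 yaw 1.728 mouth hit [517.6 132.6 112.2] above tcp [ 0.3  0.  17.3] g [524.7  87.8 143.3] d [-0.13   0.815 -0.565]
wrist band n 839 t [-15.1 -14.6 -10.4  -5.8  -5. ]
scene band n 21 t [-14.4 -14.  -10.8  -6.3  -6.2]
top band n 0 t 
face t 1225 [-0.8 -0.5 -0.3 -0.   5.2]
```

Request:
inch_along(ticks=[[[0.0016, 0, 0.0011, 0, 0], [0.0032, 0, 0.0022, 0, 0], [0.0038, 0, 0.0026, 0, 0], [0.0038, 0, 0.0026, 0, 0]]])

```text
time_s: 16.05
tcp_pos: [524.4, 88.3, 125.6]
tcp_rot: [2.038, 2.388, -0.002]
wrist_force: [-1.6, -9.6, 16.9]
opening: 0.265
grip_force: 90.6
```

```bash
python3 -W ignore -c "from chk import *; chk(); band(); face()" | grep -v hist
```

```text
F [-1.6 -9.6 16.9] tcp [524.4  88.3 125.6]
scene 86 tilt 32.8 yaw 1.726 mouth hit [518.  134.3 114.6] above tcp [ 0.8  0.  19.1] g [525.1  88.7 144.4] d [-0.13   0.83  -0.542]
wrist 3173 tilt 34.3 yaw 1.729 mouth hit [517.6 132.6 112.3] above tcp [ 0.3  0.  17.3] g [524.7  87.7 143.3] d [-0.13   0.816 -0.563]
wrist band n 838 t [-11.1 -10.2  -6.   -1.4  -0.5]
scene band n 23 t [-8.7 -8.7 -6.7 -2.5 -2.2]
top band n 0 t 
face t 1189 [-0.8 -0.5 -0.3 -0.   7.1]
```

Request:
inch_along(ticks=[[[0.0005, 0, 0.0004, 0, 0], [0.0005, 0, 0.0004, 0, 0], [0.0005, 0, 0.0004, 0, 0.1], [0.0005, 0, 0, 0, 0.35], [0.0005, 0, 0, 0, 0.5], [0.0005, 0, 0, 0, 0.6], [0.0005, 0, 0, 0, 0.6]]])

```text
time_s: 16.9
tcp_pos: [523.9, 90.6, 124.8]
tcp_rot: [-2.038, -2.391, -0.0]
wrist_force: [0.1, -0.6, 0.7]
opening: 0.602
grip_force: 0.0
```

```bash
python3 -W ignore -c "from chk import *; chk(); band(); face()" | grep -v hist
```

```text
F [ 0.1 -0.6  0.7] tcp [523.9  90.6 124.8]
scene 98 tilt 34.4 yaw 1.727 mouth hit [517.7 133.2 113. ] above tcp [ 0.5  0.  17.7] g [524.7  88.3 144.1] d [-0.129  0.815 -0.565]
wrist 3159 tilt 34.4 yaw 1.727 mouth hit [517.5 132.7 112.4] above tcp [ 0.2  0.  16.8] g [524.5  87.9 143.5] d [-0.128  0.815 -0.565]
wrist band n 829 t [-10.2  -9.7  -5.4  -1.   -0.3]
scene band n 21 t [-8.  -7.7 -5.4 -2.3  0.7]
top band n 0 t 
face t 1148 [-0.8 -0.5 -0.3 -0.1  5.6]
```

The band's front edge now matches the mouth (−0.3 mm on both). Backing off straight up.

Request:
inch_along(ticks=[[[0, 0, -0.01, 0, 0.6], [0, 0, -0.04, 0, 0.7], [0, 0, -0.08, 0, 0.7], [0, 0, -0.11, 0, 0.7], [-0.03, 0, -0.12, 0, 0.7], [-0.06, 0, -0.12, 0, 0.7], [-0.06, 0, -0.12, 0, 0.7]]])

```text
time_s: 17.75
tcp_pos: [533.8, 27.4, 245.8]
tcp_rot: [2.042, 2.385, -0.001]
wrist_force: [-0.3, 0.5, -0.5]
opening: 0.698
grip_force: 0.0
```

```bash
python3 -W ignore - <<'E'
from chk import *
chk(); band(); face()
im,P=cloud('top')
E
```

```text
F [-0.3  0.5 -0.5] tcp [533.8  27.4 245.8]
scene 83 tilt 32.0 yaw 1.695 mouth hit [520.3 136.2 116.7] above tcp [  0.   -0.  -60.5] g [526.1  89.9 145.8] d [-0.105  0.841 -0.53 ]
wrist 927 tilt 34.6 yaw 1.733 mouth hit [517.3 132.7 112.4] above tcp [  0.6  -0.  -59.8] g [524.6  88.  143.6] d [-0.133  0.813 -0.568]
wrist band n 258 t [-10.7  -9.7  -5.3  -1.    0.5]
scene band n 21 t [-10.7  -8.4  -5.   -2.   -0.8]
 tail hist [(-135, 18), (-130, 19), (-125, 17), (-120, 17), (-115, 18), (-110, 15), (-105, 17), (-100, 16), (-95, 22), (-90, 16), (-85, 16), (-80, 16), (-75, 18), (-70, 15), (-65, 15), (-60, 22)]
top band n 20 t [-7.7 -7.6 -3.4  1.4  2.1]
 tail hist []
face t 683 [-1.  -0.5 -0.1  0.2  0.8]
```

Band from −10.3 to −0.3 mm, mouth face at about −0.2 mm, tube steady and the arm clear. Handing in.

```bash
python3 -c "
from rig import robot; print(robot.sign_off())"
```

```text
the job is handed in; nothing more can be done
None
```

The spool arm is in the sleeve with the front edge of its red band level with the mouth (within about 1 mm by camera) and the whole band showing; the gripper is clear, nothing else was touched as far as I know, and the job was handed in at about 18 s.

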